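# Tighten the loose sprinkle jar and shelve it

## Robot

A 6-joint arm with a two-finger parallel gripper is mounted at the origin on the work surface. World frame = base frame: x ahead of the robot, y to its left, z up, the work surface at z = 0. Lengths are in m, angles in rad, forces in N, time in s.
With the tool pointing down it reaches from about 0.25 to 0.85 m from the base axis. Payload 12.5 kg.
Tool frame: the origin (TCP) lies at the very end of the fingers, on their centre line; the grasp point (between the pads) lies arm.tcp_to_grasp behind it (arm.tcp_to_grasp is the distance from the TCP to the grasp point, in m); y points along the fingers, x is the direction in which the jaws open and shut, and the axes are right-handed (so a half turn about y gives the same grasp; the last joint's range is limited). The gripper opens to 93 mm and grips with 3 to 60 N. Pads are 15 mm wide; open, the fingers measure 128 mm over their backs; the gripper's body (75 mm by 188 mm) begins 65 mm behind the grasp point.
Start: joints at [-1.425, 0.351, 1.652, -0, 1.139, -0.085], TCP at [0.126, -0.535, 0.192] pointing down, gripper open.
Joint ranges: [-2.75, 2.75], [-0.79, 2.1], [0.01, 2.65], [-1.57, 4.71], [0.07, 3.14], [-2.87, 2.87]. Speed limits (rad/s): [2.22, 2.22, 2.79, 3.14, 3.14, 3.14].

## Interface

Orientations are given as a unit quaternion [x, y, z, w].
In Python, from bench import arm gives the robot as it stands. Calls block until the motion is done:
- arm.move_pose(position, orientation): joint-space move of the TCP to a pose.
- arm.move_l(position, vel=0.15, rot=None): straight line of the TCP; rot=None keeps the orientation; vel is the mean speed in m/s.
- arm.move_j(angles): joint-space move.
- arm.gripper_open() and arm.close_gripper(f_grip=None): open the fingers fully, or close them until they stop; f_grip is the grip in N (None keeps the last).
- arm.pause(seconds).
- arm.inverse_kinematics(position, orientation): joint angles nearest the present ones, or None.
- arm.get_image(name): name is "side" or "top" or "wrist"; returns a dict with "frame" (480x640x3 uint8, red, green, blue), "K" (3x3 intrinsics, pixels), "distortion" ([k1, k2, p1, p2, k3] as OpenCV has them; the pictures are not rectified), "view" (4x4, takes a point from world to camera coordinates). Camera axes: x right, y down, z forward; pixel columns grow to the right and rows downward; lengths in m; the calibration is good to about 2 mm. A picture is of the moment at which its call begins. There is no depth.
A pose or a line that the arm cannot do raises arm.Unreachable and nothing moves.
- arm.finish_job(): hands the job in, once; it reports no verdict.
Trained networks look in the newest picture that a camera, given by its name, has taken for a name from the list of things; names that differ only in an ending like _2 or _b are one class to them, and where a whole thing is asked for, a point or a joint stands for the part that bears it (a point fixed in the world has none). Each returns a list of dicts, best first, with "score" (0 to 1); they miss things now and then, are a little off and sometimes report something else, mostly with a low value. They report only what shows in the picture. A call takes as long as a camera call.
- arm.boxes_of(name, camera): "centre" ([column, row] in pixels, amid what is visible of it).
Readings, each from a call of its own:
- arm.current_time_s(): time.
- arm.current_joints(): joint angles.
- arm.current_joint_velocities(): joint speeds.
- arm.current_joint_torque(): joint torques, N m.
- arm.current_ee_pos(): TCP position.
- arm.current_ee_rot(): TCP orientation.
- arm.current_wrist_force(): force on the tool from outside, world axes, zero at the start.
- arm.current_ft_torque(): the same for the moment, N m.
- arm.current_finger_gap(): finger opening in m.
Only numpy, scipy, OpenCV 4.12 (cv2) and the standard library are available. Lean on these libraries where they do the work, as an engineer would, in place of code of your own. Each camera call takes 0.05 s, during which the arm holds its last target.

## Task

One of the three glass jars in the wooden rack on the trolley has its cap not screwed home, so the cap stands higher than the other two. While that jar is still in the rack, screw its cap fully tight (clockwise seen from above), then lift the jar out and set it down gently, upright and wholly on the low plywood riser shelf. Leave the other two jars in the rack.

Things in the scene. Friction and masses are not known exactly. Their poses are not given: they have to be found in the camera images.
- jar: The jar with the loose cap: square glass body 54 x 54 x 60 mm, ribbed round aluminium cap 50 mm across, 26 mm tall. About 0.25 kg. Origin: centre of its underside, z up, x and y square to its sides. It stands in a rack pocket that keeps it from turning. Cap tight: cap spans 70 to 96 mm above the origin. Glass shoulder lies 60 mm up: keep fingertips above it. Cap can be gripped at any yaw and carries the jar.
- cap (a joint): How far the loose cap is unscrewed, rad: 0 is fully tight against a stop, positive is counter-clockwise seen from above; starts between 0.9 and 1.3. The cap sits 10 mm higher per rad (9 to 13 mm at the start, the ringed grey neck showing under it) and sinks as it is screwed down. Turning it takes about 0.08 N m, and it stays where it is left.
- riser: Empty low plywood riser shelf, fixed. Origin at the centre of its underside on the trolley top, z up. Flat board 140 mm along its x and 240 mm along its y, top face 45 mm above the origin. A lip 10 mm thick runs along its +x edge, just outside the board, rising 12 mm above it.
- jar_b: A tightly capped jar of the same form, 96 mm tall in all, to be left alone; origin at the centre of its underside. All three jars stand in one row in the fixed wooden rack (100 x 330 x 35 mm): three square pockets 110 mm apart, 27 mm deep, floor 8 mm above the trolley top, 2 mm of play on each side.
- jar_c: The other tightly capped jar in the rack, to be left alone, the same as jar_b. Origin at the centre of its underside.

How it is judged:
On the way, in this order (a step that is already met when the one before it is completed fails the run):
1. the cap is screwed tight while the jar is still in the rack (value of joint cap below 0.1 rad and distance of jar from where it was at the start of the episode below 0.02 m), for 0.2 s.
2. the jar is lowered to within 10 mm of the riser board while still held (x of jar in the frame of riser between -0.047 and 0.047 m and y of jar in the frame of riser between -0.096 and 0.096 m and angle between jar's own z axis and vertical below 0.17 rad and z of jar in the frame of riser between 0.04 and 0.055 m and contact force between the fingers and jar above 0.5 N), for 0.05 s.
At the end, for the whole second after the job is handed in: The jar stands at rest and released on the riser's board: upright within 10 degrees, its centre within 47 mm of the board's middle in the riser's x and 96 mm in its y, its underside on the board within 5 mm, and its cap within 0.12 rad of fully tight (x of jar in the frame of riser between -0.047 and 0.047 m and y of jar in the frame of riser between -0.096 and 0.096 m and angle between jar's own z axis and vertical below 0.17 rad and z of jar in the frame of riser between 0.04 and 0.05 m and value of joint cap below 0.12 rad and linear speed of jar below 0.02 m/s and contact force between the fingers and jar below 0.1 N); the robot touches nothing.
It fails at once if jar b with the tight cap is moved by more than 20 mm (distance of jar_b from where it was at the start of the episode above 0.02 m).
It fails at once if jar c with the tight cap is moved by more than 20 mm (distance of jar_c from where it was at the start of the episode above 0.02 m).
It also fails if it takes over 48 s, if anything falls off the work surface, if the arm or the gripper's body presses on something with over 40 N, if the wrist force passes 120 N, or if a joint passes its speed limit or range.

## Working session

There is one attempt and no reset: what is moved stays moved. The work goes in short steps, each a Python script; the robot and the scene stay as the last script left them, time stands still between calls to the robot, and variables do not carry over. Pictures are saved under pics/ and viewed, and the job is handed in when it is done.

```bash
mkdir -p pics; ls
python3 - <<'E'
from bench import arm
import cv2
print(arm.current_time_s(),arm.tcp_to_grasp,arm.current_ee_rot(),arm.current_finger_gap())
for c in ["side","top","wrist"]:
    im=arm.get_image(c); cv2.imwrite(f"pics/{c}0.png",im["frame"][:,:,::-1])
    print(c,im["K"],im["distortion"],im["view"])
    for n in ["jar","cap","riser","jar_b"]:
        print(n,[(d["centre"],round(d["score"],2)) for d in arm.boxes_of(n,c)])
print(arm.current_time_s())
E
```

```text
pics
0.0 0.0188 [-0.55396344  0.43941869 -0.43878352  0.5545311 ] 0.09271004671986273
side [[525.91014554   0.         328.0664072 ]
 [  0.         525.91014554 242.42430514]
 [  0.           0.           1.        ]] [-0.10984995  0.          0.          0.          0.        ] [[ 0.90569348 -0.42385736 -0.00801571 -0.47760165]
 [-0.21234794 -0.43721545 -0.87392849  0.1948996 ]
 [ 0.36691643  0.79321346 -0.48598842  0.68753741]
 [ 0.          0.          0.          1.        ]]
jar [([346.0, 316.7], 0.93), ([323.1, 275.1], 0.81)]
cap [([375.5, 350.8], 0.64)]
riser [([323.5, 273.7], 0.74), ([273.1, 216.2], 0.64)]
jar_b [([346.0, 316.7], 0.93), ([323.1, 275.1], 0.81)]
top [[451.47583311   0.         318.81204932]
 [  0.         451.47583311 232.31218898]
 [  0.           0.           1.        ]] [0.02562515 0.         0.         0.         0.        ] [[-0.02906713 -0.99953522  0.009189    0.01275381]
 [-0.99027041  0.02754371 -0.13640328  0.56180353]
 [ 0.13608679 -0.01306444 -0.99061077  0.79759356]
 [ 0.          0.          0.          1.        ]]
jar [([343.0, 267.7], 0.93), ([403.9, 273.2], 0.81), ([465.5, 279.1], 0.63)]
cap [([476.2, 278.9], 0.65)]
riser [([169.4, 261.6], 0.75)]
jar_b [([343.0, 267.7], 0.93), ([403.9, 273.2], 0.81), ([465.5, 279.1], 0.63)]
wrist [[372.30734525   0.         317.99171967]
 [  0.         372.30734525 239.88594015]
 [  0.           0.           1.        ]] [-0.02255482  0.          0.          0.          0.        ] [[ 2.28274870e-01 -9.73596723e-01 -6.32776108e-05 -5.51069578e-01]
 [-9.39639669e-01 -2.20330125e-01  2.61786035e-01 -3.05310291e-02]
 [-2.54887968e-01 -5.96997149e-02 -9.65125934e-01  3.89027308e-01]
 [ 0.00000000e+00  0.00000000e+00  0.00000000e+00  1.00000000e+00]]
jar []
cap []
riser []
jar_b []
0.75
```

View pics/side0.png

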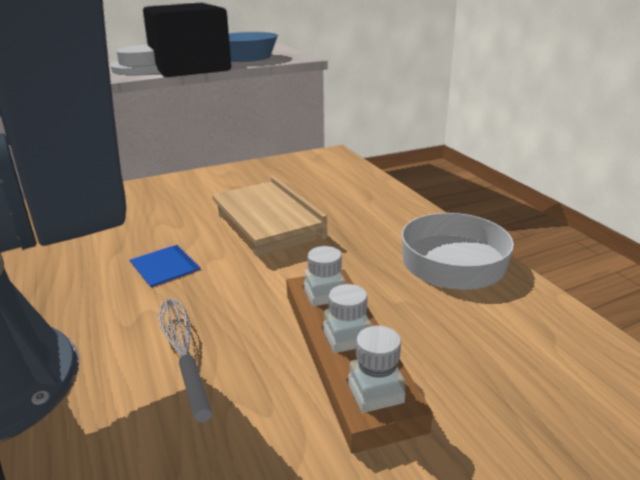

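View pics/top0.png

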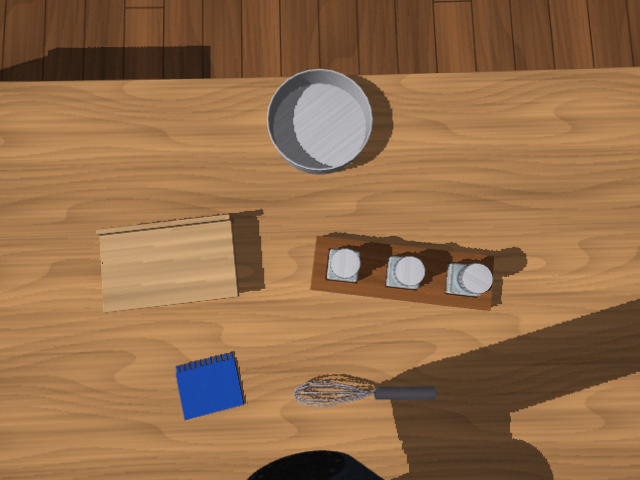

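Run:
```python
import cv2
im=cv2.imread('pics/side0.png')[180:400,240:460]
cv2.imwrite('pics/side0z.png',cv2.resize(im,(600,600),interpolation=cv2.INTER_CUBIC))
im=cv2.imread('pics/top0.png')[200:350,120:520]
cv2.imwrite('pics/top0z.png',cv2.resize(im,(800,300),interpolation=cv2.INTER_CUBIC))
```

```text
(no output)
```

View pics/side0z.png

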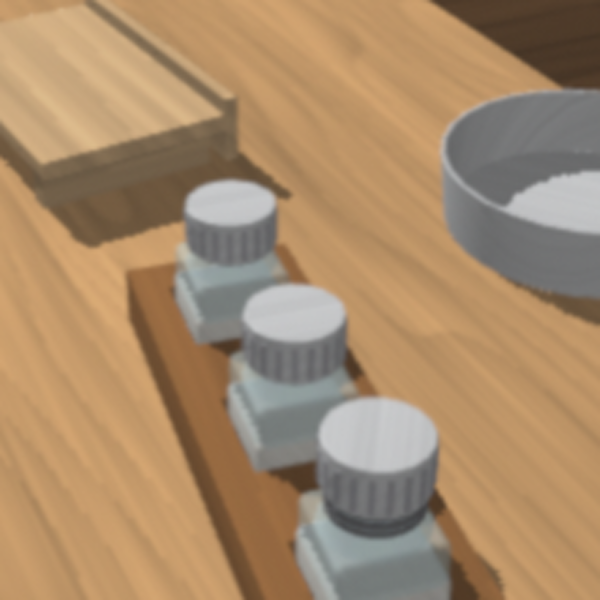

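View pics/top0z.png

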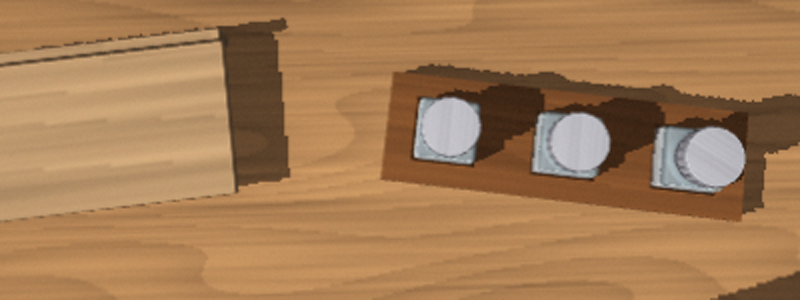

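The loose cap is on the jar nearest the side camera, at side (378,350) and top (476,279). The grey neck shows under it. The riser is at the left of the top view, with its lip on the far (+x) edge, and the other caps are at top (345,263) and (409,271). Next I turn these pixels into positions.

```bash
cat > h.py <<'E'
from bench import arm
import numpy as np, cv2
from scipy.optimize import least_squares
from scipy.spatial.transform import Rotation as R
def ray(im,p):
    u=cv2.undistortPoints(np.array([[p]],float),im["K"],np.array(im["distortion"]))[0,0]
    V=np.array(im["view"]);Rm=V[:3,:3]
    return -Rm.T@V[:3,3], Rm.T@np.array([u[0],u[1],1])
def atz(im,p,z):
    c,d=ray(im,p); return c+d*(z-c[2])/d[2]
def proj(im,P):
    V=np.array(im["view"]);r,_=cv2.Rodrigues(V[:3,:3])
    return cv2.projectPoints(np.atleast_2d(np.array(P,float)),r,V[:3,3],im["K"],np.array(im["distortion"]))[0][:,0]
def quat(yaw):   # tool y down, x (jaw dir) at world yaw
    x=np.array([np.cos(yaw),np.sin(yaw),0]);y=np.array([0,0,-1.]);z=np.cross(x,y)
    return R.from_matrix(np.c_[x,y,z]).as_quat()
E
python3 - <<'E'
from h import *
t=arm.get_image("top");s=arm.get_image("side")
tp=[(476,278.5),(409.5,271),(345,263.5)];sp=[(378.6,339.5),(348.2,295.5),(324.7,254.4)]
for a in tp: print(atz(t,a,.104))
for a in sp: print('s',atz(s,a,.104))
def f(q):
    x,y,w,h=q; d=np.array([np.cos(w),np.sin(w),0])*.11; c=np.array([x,y,.104])
    P=[c-d+[0,0,h],c,c+d]
    return np.r_[(proj(t,P)-tp).ravel(),(proj(s,P)-sp).ravel()]
r=least_squares(f,[.5,-.2,1.6,.01]);print(r.x,r.fun.round(1))
x,y,w,h=r.x;print('loose',x-np.cos(w)*.11,y-np.sin(w)*.11)
for c in [(104,312),(238,297),(231,219),(98,236)]: print(atz(t,c,.045))
print(R.from_quat(arm.current_ee_rot()).as_matrix().round(3))
E
```

```text
[ 0.46722935 -0.26427298  0.104     ]
[ 0.48285034 -0.15333016  0.104     ]
[ 0.49853024 -0.04505118  0.104     ]
s [ 0.47534721 -0.25229447  0.104     ]
s [ 0.48410319 -0.15676509  0.104     ]
s [ 0.50104476 -0.04629577  0.104     ]
[ 0.48413648 -0.15405236  1.42500519  0.00990458] [ 1.2 -0.7  0.4 -0.8  0.1 -0.9 -0.5  0.4 -0.9 -1.1 -0.9 -0.2]
loose 0.46815620194497304 -0.26288539719329085
[0.42895037 0.38207761 0.045     ]
[0.44783026 0.14537775 0.045     ]
[0.5902361  0.15760826 0.045     ]
[0.56542924 0.39787201 0.045     ]
[[ 0.229 -0.     0.973]
 [-0.973  0.     0.229]
 [-0.    -1.    -0.   ]]
```

Run:
```python
from h import *
q=quat(-0.146)
arm.move_pose([.468,-.263,.22],q)
im=arm.get_image("wrist"); f=im["frame"][:,:,::-1].copy()
print(arm.current_time_s(),arm.current_ee_pos(),arm.current_joints(),[(d["centre"],d["score"]) for d in arm.boxes_of("cap","wrist")],[(d["centre"],d["score"]) for d in arm.boxes_of("jar","wrist")])
cv2.imwrite("pics/w1raw.png",f)
a=np.linspace(0,6.28,40)
P=np.c_[.468+.025*np.cos(a),-.263+.025*np.sin(a),0*a+.114]
for p in proj(im,P): cv2.circle(f,(int(p[0]),int(p[1])),1,(0,0,255),-1)
cv2.imwrite("pics/w1.png",f)
im=arm.get_image("side"); cv2.imwrite("pics/s1.png",im["frame"][:,:,::-1])
```

```text
2.5083 [ 0.46754559 -0.2637899   0.2199098 ] [-6.00346601e-01  2.99125195e-01  1.65271578e+00 -1.19565815e-04
  1.18991733e+00 -4.52528604e-01] [([316.6, 222.0], 0.95)] [([317.0, 92.3], 0.91), ([315.6, 221.3], 0.84), ([315.4, 0.0], 0.72)]
```

View pics/w1.png

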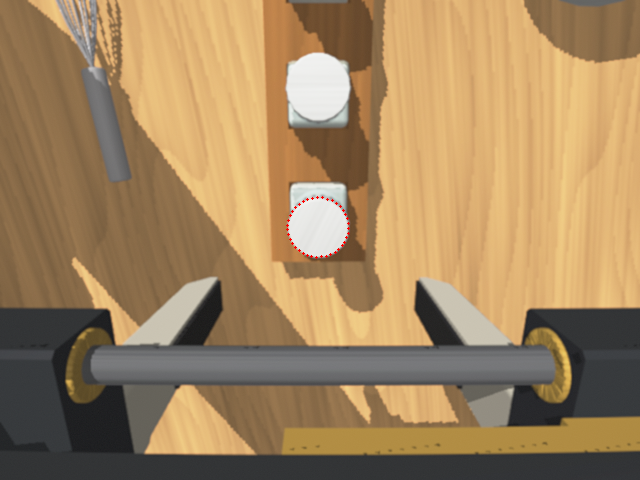

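View pics/s1.png

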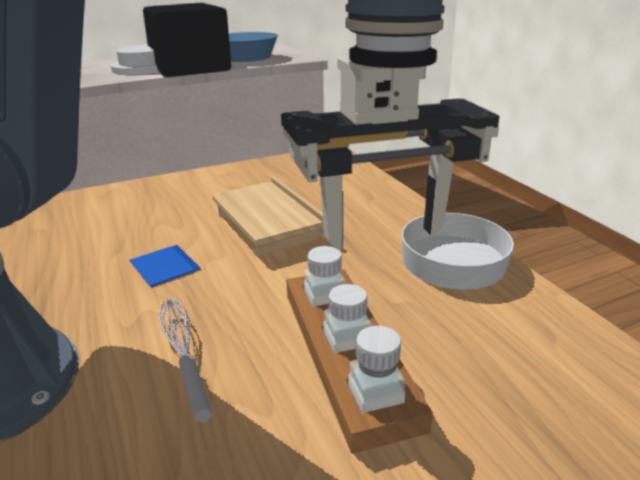

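The wrist view confirms the fit: the projected cap circle (centre about 318,227) lies right on the loose cap. The jaws are clear of the neighbouring jars, so I grasp and start turning.

Run:
```python
from h import *
def st(m): print(m,round(arm.current_time_s(),2),np.round(arm.current_ee_pos(),4),'F',np.round(arm.current_wrist_force(),2),'T',np.round(arm.current_ft_torque(),3),'gap',round(arm.current_finger_gap(),4),flush=True)
x,y=.468,-.263
arm.move_l([x,y,.087],vel=.1); st('down')
arm.close_gripper(f_grip=25); st('closed')
import json
for i in range(1,5):
    arm.move_l([x,y,.087-.001*i],vel=.005,rot=quat(-.146-.1*i)); st(i)
cv2.imwrite("pics/s2.png",arm.get_image("side")["frame"][:,:,::-1])
```

```text
down 4.14 [ 0.4683 -0.2632  0.0875] F [-0.82 -0.33  0.73] T [-0.12  -0.094  0.024] gap 0.0932
closed 4.94 [ 0.468 -0.263  0.087] F [-0.02 -0.37  0.41] T [-0.027 -0.02   0.002] gap 0.0482
1 5.29 [ 0.4682 -0.2631  0.0862] F [0.47 0.08 2.66] T [ 0.018 -0.187 -0.078] gap 0.0481
2 5.64 [ 0.4682 -0.2631  0.0852] F [ 0.73 -0.19  4.01] T [-0.04  -0.201 -0.056] gap 0.0481
3 5.99 [ 0.4681 -0.2631  0.0841] F [0.63 0.87 3.83] T [-0.057 -0.124 -0.046] gap 0.0481
4 6.34 [ 0.468  -0.2631  0.0831] F [0.14 0.13 3.64] T [-0.113 -0.128 -0.03 ] gap 0.0479
```

View pics/s2.png

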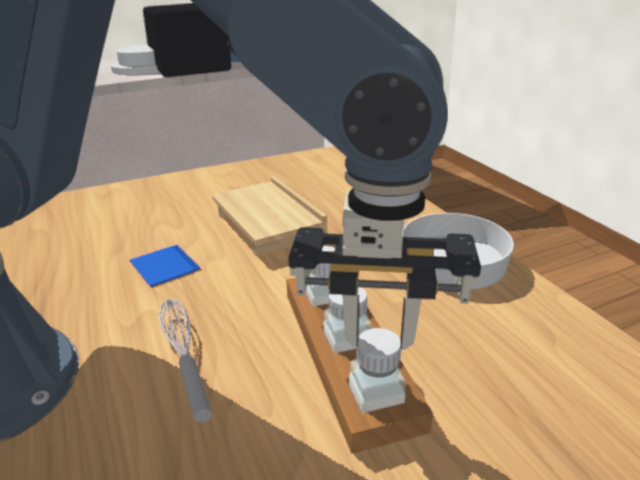

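Run:
```python
import cv2
im=cv2.imread('pics/s2.png')[280:420,300:460]
cv2.imwrite('pics/s2z.png',cv2.resize(im,(686,600),interpolation=cv2.INTER_CUBIC))
```

```text
(no output)
```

View pics/s2z.png

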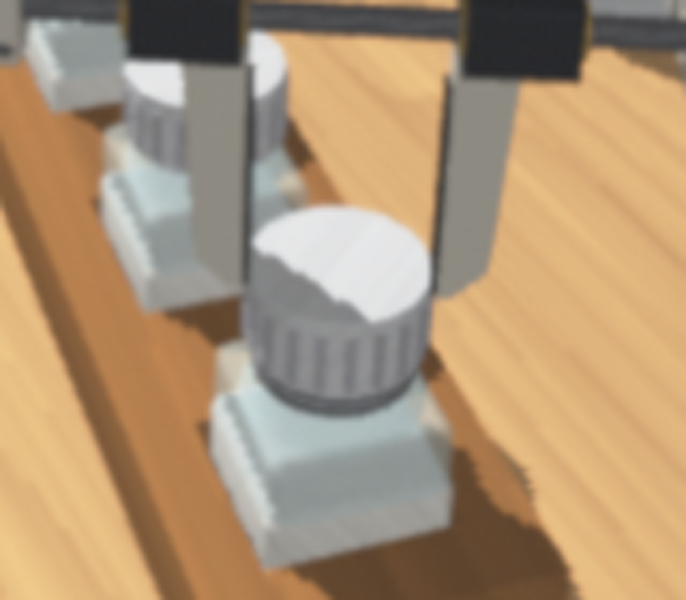

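Run:
```python
from h import *
im=arm.get_image("side"); p=np.array(arm.current_ee_pos());M=R.from_quat(arm.current_ee_rot()).as_matrix()
f=im["frame"][280:420,300:460,::-1]; f=cv2.resize(f,(686,600),interpolation=cv2.INTER_CUBIC)
S=686/160
def dot(P,c):
    for u in proj(im,P): cv2.circle(f,tuple(int(v) for v in (u-[300,280])*S),3,c,-1)
dot([p,p+.025*M[:,0],p-.025*M[:,0]],(0,0,255))
g=p-.0188*M[:,1]; dot([g,g+.025*M[:,0],g-.025*M[:,0]],(0,255,0))
a=np.linspace(0,6.28,40)
for z in (.084,.110): dot(np.c_[.468+.025*np.cos(a),-.263+.025*np.sin(a),0*a+z],(255,0,0))
cv2.imwrite("pics/s3z.png",f)
w=arm.get_image("wrist");cv2.imwrite("pics/w3.png",w["frame"][:,:,::-1])
print(arm.current_time_s(),p,M)
```

```text
6.4917 [ 0.46804657 -0.26305483  0.0830733 ] [[ 8.55812728e-01  1.42156290e-04  5.17285757e-01]
 [-5.17285749e-01 -9.39585406e-05  8.55812740e-01]
 [ 1.70262579e-04 -9.99999985e-01 -6.87549193e-06]]
```

View pics/s3z.png

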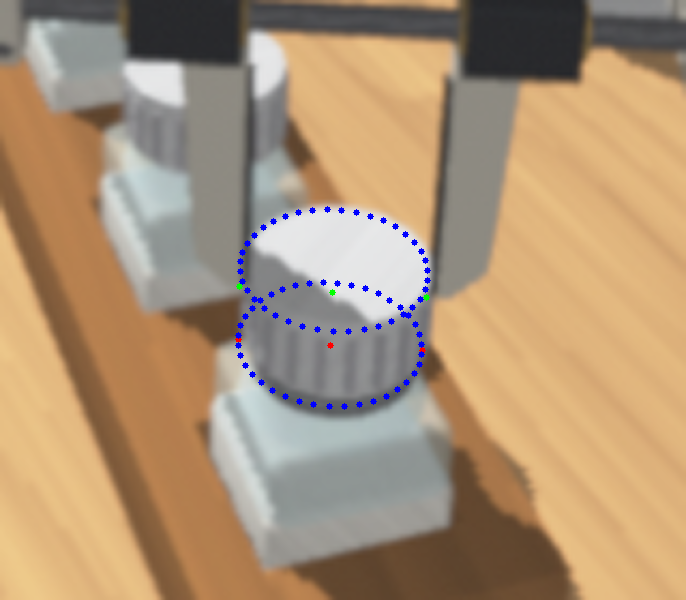

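View pics/w3.png

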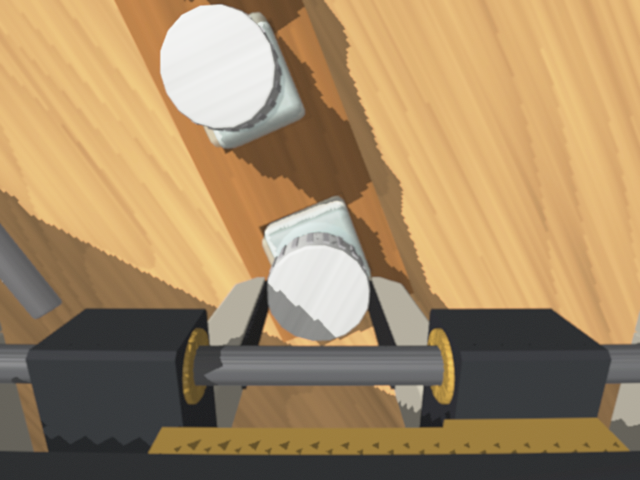

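Run:
```python
from h import *
w=arm.get_image("wrist");s=arm.get_image("side")
p=np.array(arm.current_ee_pos());M=R.from_quat(arm.current_ee_rot()).as_matrix()
f=w["frame"][:,:,::-1].copy()
for b in (0,.0188):
  for e in (-.0465,-.0245,.0245,.0465):
    P=p-b*M[:,1]+e*M[:,0]; print(b,e,proj(w,P).round(0), (proj(s,P)).round(0))
    for zz in (-.0075,0,.0075):
      u=proj(w,P+zz*M[:,2])[0]; cv2.circle(f,(int(u[0]),int(u[1])),2,(0,0,255) if b==0 else (0,255,0),-1)
cv2.imwrite("pics/w4.png",cv2.resize(f[180:400,160:480],(800,550)))
```

```text
0 -0.0465 [[232. 274.]] [[337. 358.]]
0 -0.0245 [[272. 274.]] [[356. 359.]]
0 0.0245 [[362. 274.]] [[398. 362.]]
0 0.0465 [[402. 274.]] [[417. 363.]]
0.0188 -0.0465 [[224. 288.]] [[337. 346.]]
0.0188 -0.0245 [[268. 288.]] [[356. 347.]]
0.0188 0.0245 [[366. 288.]] [[399. 349.]]
0.0188 0.0465 [[410. 288.]] [[418. 351.]]
```

View pics/w4.png

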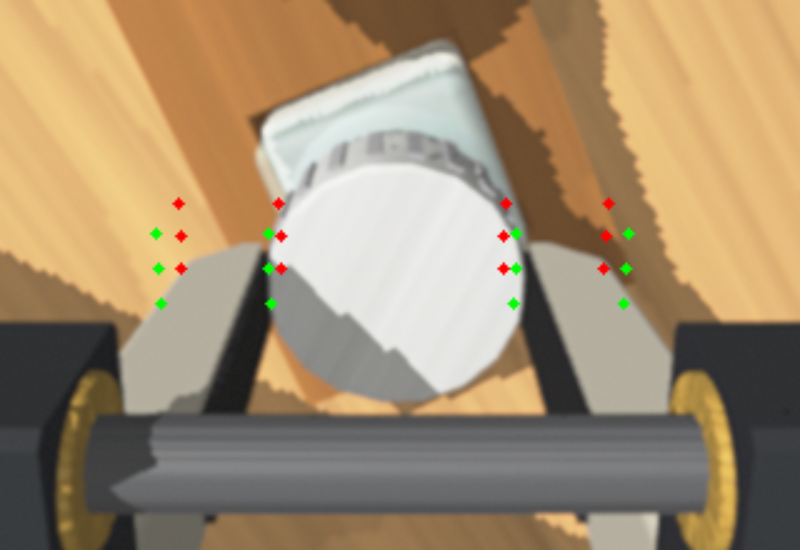

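Run:
```python
from h import *
s=arm.get_image("side")
f=cv2.imread("pics/s1.png"); wv=cv2.imread("pics/w1raw.png")
M=R.from_quat(quat(-.146)).as_matrix();p=np.array([.46754559,-.2637899,.2199098])
# wrist view at that time from the current view, moved with the tool
w=arm.get_image("wrist");p2=np.array(arm.current_ee_pos());M2=R.from_quat(arm.current_ee_rot()).as_matrix()
for b,c in ((0,(0,0,255)),(.0188,(0,255,0))):
  for e in (-.0465,.0465):
   for z in (-.0075,.0075):
    u=proj(s,p-b*M[:,1]+e*M[:,0]+z*M[:,2])[0];cv2.circle(f,(int(round(u[0])),int(round(u[1]))),1,c,-1)
    u=proj(w,p2-b*M2[:,1]+e*M2[:,0]+z*M2[:,2])[0];cv2.circle(wv,(int(round(u[0])),int(round(u[1]))),1,c,-1)
a=cv2.resize(f[150:290,300:460],(400,350)); b=cv2.resize(wv[200:400,190:450],(400,308))
o=np.zeros((350,800,3),np.uint8);o[:,:400]=a;o[:308,400:]=b
cv2.imwrite("pics/cmp.png",o)
```

```text
(no output)
```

View pics/cmp.png

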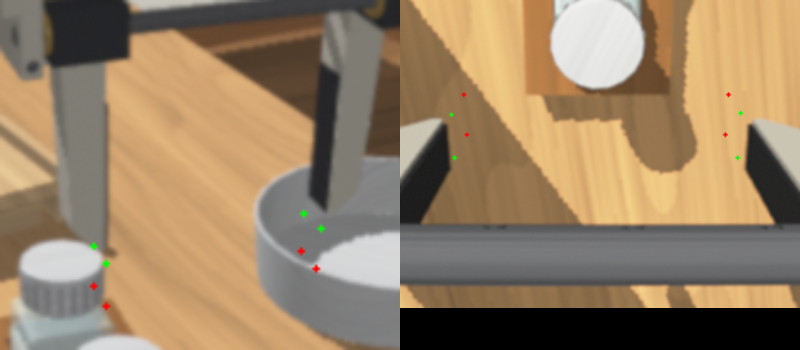

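Three views agree that the visible fingertips end about 20 mm behind the reported TCP, so the pads hold only the top few mm of the cap (tips near side (357,347) and (401,349)). The cap has turned, since less neck shows. I'll let go, re-grip about 9 mm lower, which still clears the shoulder whichever fingertip length is right, and keep turning until the stop.

Run:
```python
from h import *
def st(m): print(m,round(arm.current_time_s(),2),np.round(arm.current_ee_pos(),4),'F',np.round(arm.current_wrist_force(),2),'T',np.round(arm.current_ft_torque(),3),'gap',round(arm.current_finger_gap(),4),flush=True)
x,y=.468,-.263
arm.gripper_open(); st('open')
arm.move_l([x,y,.074],vel=.03); st('down')
s=arm.get_image("side")
arm.close_gripper(f_grip=25); st('closed')
s2=arm.get_image("side")
o=np.hstack([cv2.resize(q["frame"][280:420,300:460,::-1],(400,350)) for q in (s,s2)]);cv2.imwrite("pics/s5.png",o)
```

```text
open 7.58 [ 0.468 -0.263  0.083] F [-0.03 -0.63 -0.29] T [ 0.03  -0.059 -0.021] gap 0.0932
down 8.03 [ 0.4679 -0.2629  0.0738] F [-0.26  0.53  0.21] T [-0.009 -0.068  0.055] gap 0.0932
closed 8.84 [ 0.468 -0.263  0.074] F [ 0.67  0.71 -0.35] T [-0.005 -0.068  0.045] gap 0.0492
```

View pics/s5.png

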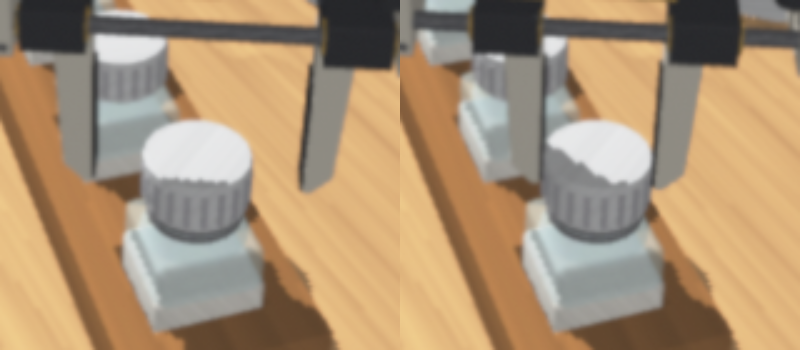

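Gap is now 49.2 mm, so the hold on the cap is deeper. I continue the helix and watch the twisting moment for the stop.

Run:
```python
from h import *
x,y=.468,-.263
T=[]
for i in range(1,11):
    arm.move_l([x,y,.074-.001*i],vel=.006,rot=quat(-.546-.1*i))
    F=np.array(arm.current_wrist_force());t=np.array(arm.current_ft_torque());e=R.from_quat(arm.current_ee_rot()).as_matrix()[:,0]
    print(i,round(arm.current_time_s(),2),F.round(2),t.round(3),round(np.arctan2(e[1],e[0]),3),round(arm.current_finger_gap(),4),np.round(arm.current_ee_pos(),4),flush=True)
    if abs(t[2])>.3 or abs(F[2])>12: break
s=arm.get_image("side");cv2.imwrite("pics/s6.png",cv2.resize(s["frame"][240:420,280:460,::-1],(600,600)))
```

```text
1 9.21 [-1.4  -0.48  1.69] [ 0.016 -0.011 -0.03 ] -0.644 0.0495 [ 0.4681 -0.2631  0.0731]
2 9.53 [-0.27  0.03  2.21] [-0.046 -0.056 -0.094] -0.743 0.0494 [ 0.4681 -0.2631  0.0721]
3 9.84 [-0.76  1.28  3.07] [0.017 0.03  0.   ] -0.842 0.0494 [ 0.4681 -0.263   0.0711]
4 10.16 [ 0.92 -0.1   3.04] [-0.031 -0.034 -0.069] -0.942 0.0496 [ 0.468  -0.263   0.0701]
5 10.47 [-0.89  0.27  2.86] [ 0.021 -0.094 -0.01 ] -1.042 0.0493 [ 0.468 -0.263  0.069]
6 10.79 [-0.31  0.63  2.4 ] [ 0.02   0.007 -0.034] -1.142 0.0495 [ 0.468 -0.263  0.068]
7 11.11 [-0.67 -0.2   1.64] [ 0.016  0.002 -0.073] -1.242 0.0492 [ 0.468 -0.263  0.067]
8 11.43 [-3.24  1.87  7.78] [0.642 0.534 0.358] -1.342 0.049 [ 0.4677 -0.2627  0.0663]
```

View pics/s6.png

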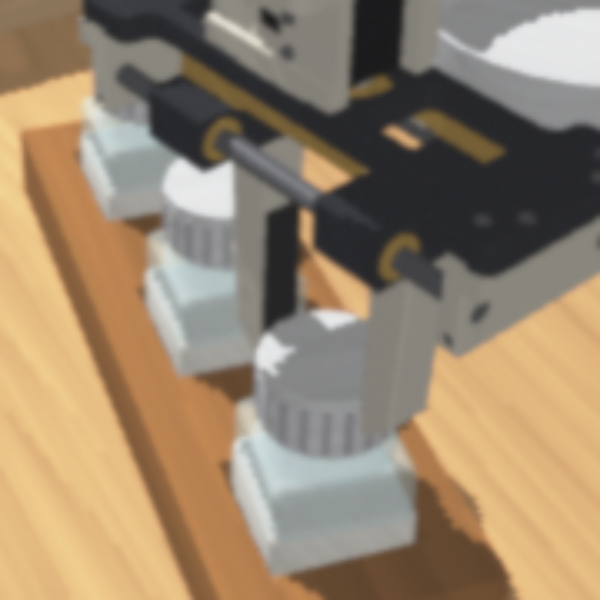

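Run:
```python
from h import *
x,y=.468,-.263
for i in range(1,3):
    arm.move_l([x,y,.0665+.0001*i],vel=.0006 if i>1 else .003,rot=quat(-1.346-.05*i)); arm.pause(.1)
    F=np.array(arm.current_wrist_force());t=np.array(arm.current_ft_torque());e=R.from_quat(arm.current_ee_rot()).as_matrix()[:,0]
    print(i,round(arm.current_time_s(),2),F.round(2),t.round(3),round(np.arctan2(e[1],e[0]),3),round(arm.current_finger_gap(),4),np.round(arm.current_ee_pos(),4),flush=True)
arm.pause(.3)
w=arm.get_image("wrist");s=arm.get_image("side")
o=np.hstack([cv2.resize(w["frame"][180:400,160:480,::-1],(436,300)),cv2.resize(s["frame"][300:420,320:460,::-1],(350,300))]);cv2.imwrite("pics/c7.png",o)
```

```text
1 11.93 [-3.7   3.51  3.71] [0.834 0.694 1.049] -1.393 0.0494 [ 0.4674 -0.2625  0.0664]
2 12.28 [-4.63  3.62  4.61] [0.603 0.929 0.677] -1.444 0.0493 [ 0.4672 -0.2626  0.0664]
```

View pics/c7.png

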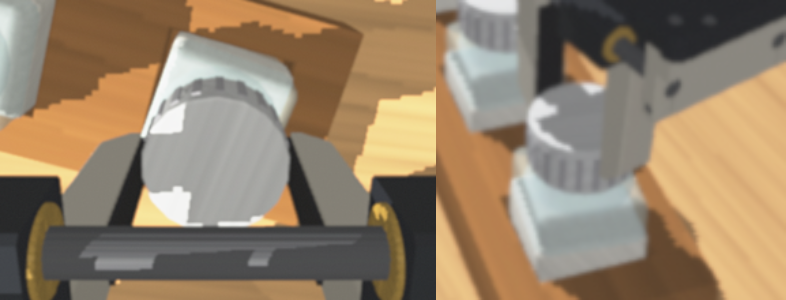

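The moment rose to 1 Nm and then slipped back to 0.7, and no neck shows under the cap in either view, so the cap is on its stop. I release the twist, re-grip, check, and lift.

Run:
```python
from h import *
def st(m): print(m,round(arm.current_time_s(),2),np.round(arm.current_ee_pos(),4),'F',np.round(arm.current_wrist_force(),2),'T',np.round(arm.current_ft_torque(),3),'gap',round(arm.current_finger_gap(),4),flush=True)
x,y=.468,-.263
arm.gripper_open(); st('open')
arm.move_l([x,y,.0665],vel=.05,rot=quat(-1.446))
s=arm.get_image("side"); w=arm.get_image("wrist")
f=s["frame"][:,:,::-1].copy()
a=np.linspace(0,6.28,60)
for z in (.078,.104):
  for (cx,cy) in ((.4682,-.2629),):
    for u in proj(s,np.c_[cx+.025*np.cos(a),cy+.025*np.sin(a),0*a+z]): cv2.circle(f,(int(round(u[0])),int(round(u[1]))),0,(0,0,255),-1)
arm.close_gripper(f_grip=35); st('closed')
arm.move_l([x,y,.085],vel=.05); st('lift1')
arm.move_l([x,y,.225],vel=.12); st('lift2')
s2=arm.get_image("side")
o=np.hstack([cv2.resize(f[280:420,300:460],(400,350)),cv2.resize(s2["frame"][120:440,200:566,::-1],(400,350))]);cv2.imwrite("pics/c8.png",o)
```

```text
open 13.54 [ 0.468  -0.263   0.0667] F [-0.03 -0.36 -0.37] T [ 0.04  -0.031 -0.047] gap 0.0929
closed 14.66 [ 0.468  -0.2629  0.0665] F [0.31 1.89 1.64] T [ 0.34   0.03  -0.029] gap 0.049
lift1 15.18 [ 0.468  -0.263   0.0852] F [-1.7   1.51 -2.91] T [ 0.115  0.037 -0.05 ] gap 0.0488
lift2 16.49 [ 0.4677 -0.2628  0.2243] F [-0.43  0.59 -2.5 ] T [ 0.026  0.006 -0.001] gap 0.049
```

View pics/c8.png

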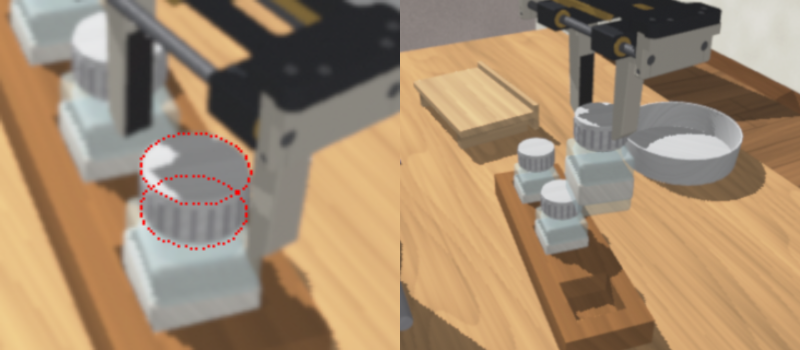

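Lifted: the cap matches the projected "tight" outline and the jar hangs upright in the right-hand view with 2.5 N on the wrist. Next I carry it over the riser.

Run:
```python
from h import *
def st(m): print(m,round(arm.current_time_s(),2),np.round(arm.current_ee_pos(),4),'F',np.round(arm.current_wrist_force(),2),'gap',round(arm.current_finger_gap(),4),flush=True)
arm.move_l([.505,.271,.225],vel=.18,rot=quat(-1.22)); st('over')
arm.move_l([.505,.271,.135],vel=.12); st('low')
s=arm.get_image("side");t=arm.get_image("top")
o=np.hstack([cv2.resize(s["frame"][100:300,150:400,::-1],(400,320)),cv2.resize(t["frame"][170:350,60:285,::-1],(400,320))]);cv2.imwrite("pics/c9.png",o)
```

```text
over 19.67 [0.5051 0.2707 0.225 ] F [-0.15 -0.69 -2.2 ] gap 0.0491
low 20.57 [0.5055 0.2712 0.1358] F [ 0.75 -0.01 -1.57] gap 0.0493
```

View pics/c9.png

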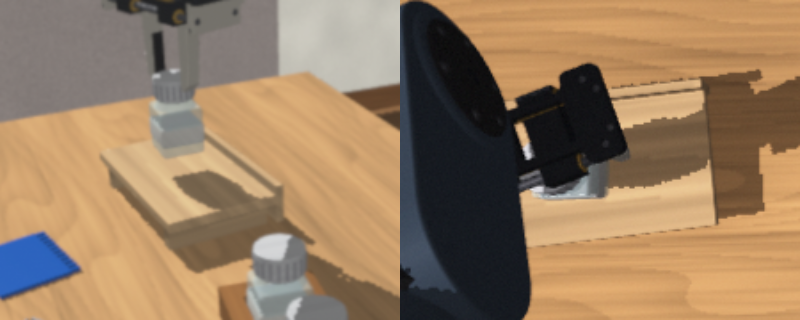

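The jar hangs over the middle of the board, clear of the lip. I lower it slowly and watch for contact.

Run:
```python
from h import *
def st(m): print(m,round(arm.current_time_s(),2),np.round(arm.current_ee_pos(),4),'F',np.round(arm.current_wrist_force(),2),'gap',round(arm.current_finger_gap(),4),flush=True)
arm.move_l([.505,.271,.108],vel=.05); arm.pause(.15); st('near')
z=.108; f0=np.mean([arm.current_wrist_force()[2] for _ in range(3)])
while z>.0985:
    z-=.001; arm.move_l([.505,.271,z],vel=.01); arm.pause(.1); st(round(z,4))
    if arm.current_wrist_force()[2]>f0+4: break
s=arm.get_image("side");cv2.imwrite("pics/c10.png",cv2.resize(s["frame"][100:300,150:400,::-1],(600,480)))
```

```text
near 21.51 [0.5052 0.2711 0.1083] F [ 0.11 -0.19 -2.63] gap 0.049
0.107 21.86 [0.505 0.271 0.107] F [-0.78 -0.19 -2.06] gap 0.0488
0.106 22.21 [0.505 0.271 0.106] F [ 0.34 -0.01 -2.57] gap 0.0494
0.105 22.56 [0.505 0.271 0.105] F [ 0.06 -0.35 -1.89] gap 0.0492
0.104 22.91 [0.505 0.271 0.104] F [-0.34  0.47 -3.15] gap 0.0494
0.103 23.26 [0.5052 0.2712 0.1034] F [-1.63  0.81  3.53] gap 0.0493
```

View pics/c10.png

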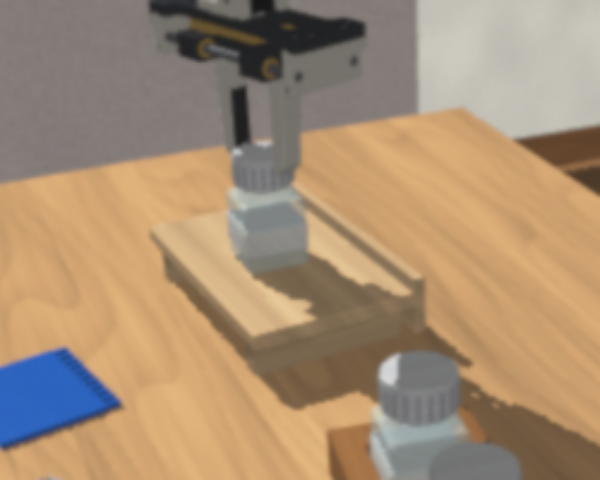

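Contact came at the expected height (TCP 0.103), and the jar stands upright on the board in the picture. I release it, back away and check.

Run:
```python
from h import *
def st(m): print(m,round(arm.current_time_s(),2),np.round(arm.current_ee_pos(),4),'F',np.round(arm.current_wrist_force(),2),'gap',round(arm.current_finger_gap(),4),flush=True)
arm.gripper_open(); st('open')
arm.move_l([.505,.271,.26],vel=.1); st('up')
arm.move_pose([.40,-.05,.35],quat(-1.22)); arm.pause(.3); st('away')
s=arm.get_image("side");t=arm.get_image("top")
print([(d["centre"],round(d["score"],2)) for d in arm.boxes_of("jar","top")],[(d["centre"],round(d["score"],2)) for d in arm.boxes_of("cap","top")])
ft=t["frame"][:,:,::-1].copy();fs=s["frame"][:,:,::-1].copy()
a=np.linspace(0,6.28,60)
for im,f in ((t,ft),(s,fs)):
  for z in (.115,.141):
    for u in proj(im,np.c_[.505+.025*np.cos(a),.271+.025*np.sin(a),0*a+z]): cv2.circle(f,(int(round(u[0])),int(round(u[1]))),0,(0,0,255),-1)
o=np.hstack([cv2.resize(fs[150:300,190:380],(400,316)),cv2.resize(ft[190:350,60:260],(400,316))]);cv2.imwrite("pics/c11.png",o)
cv2.imwrite("pics/c11t.png",ft)
```

```text
open 24.18 [0.505 0.271 0.103] F [-0.4  -0.14  0.58] gap 0.0928
up 25.89 [0.5048 0.2709 0.2594] F [-0.47 -0.57  0.34] gap 0.0932
away 27.51 [ 0.4002 -0.0497  0.3498] F [-0.13  0.57  0.43] gap 0.0927
[([341.9, 261.0], 0.83), ([157.1, 266.4], 0.68), ([404.6, 273.2], 0.56)] [([152.0, 262.7], 0.62)]
```

View pics/c11.png

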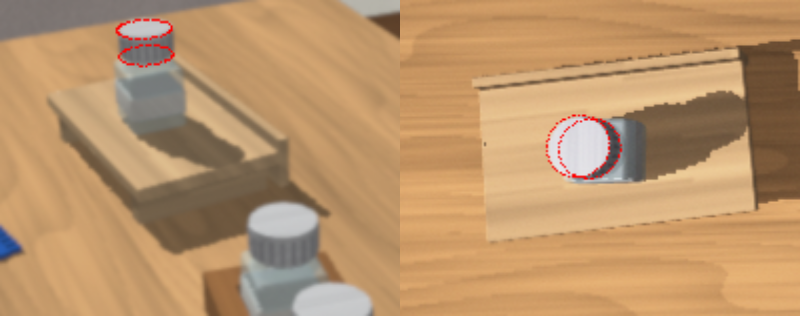

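View pics/c11t.png

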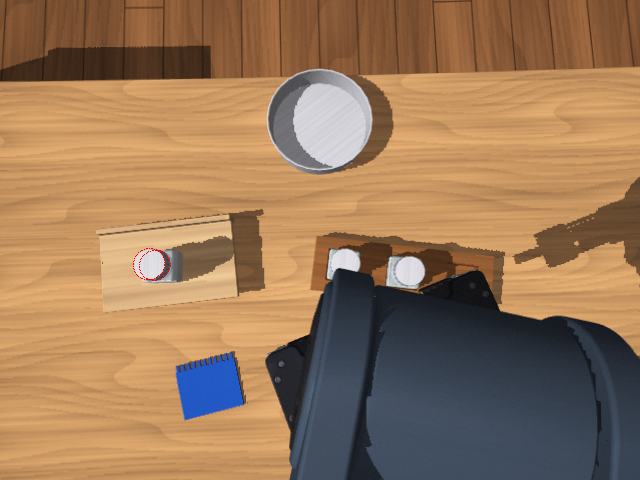

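The jar stands upright mid-board, with its cap on the projected tight outline (top about 152,264). The other two caps are unmoved at (345,263) and (409,271), and the robot is clear. Handing in.

```bash
python3 -c "
from bench import arm
print(arm.finish_job(),arm.current_time_s())"
```

```text
the job is handed in; nothing more can be done
the job is handed in; nothing more can be done
```

I tightened the loose cap in the rack, on the jar at the right-hand end in the top view. I then lifted that jar out, stood it on the middle of the riser board and handed the job in. The last clock reading before that was 27.5 s of the 48 s allowed; the system gives no verdict.

**Tightening:** I turned the cap about 1.2 rad clockwise while following it down. The moment jumped at the end of that turn, and a further 0.1 rad against the stop gave about 1.0 N m, then 0.7 N m. No neck showed under the cap afterwards, and it matched the projected outline of a tight cap.

**Placing:** Contact came at the height I expected (TCP 0.103 m). The last pictures show the jar upright and released near the board's centre, its cap on the tight outline. The other two jars have not moved, and the robot is clear of everything.

**What disagreed:**
- **Fingertip position:** the visible fingertips end about 20 mm behind the reported TCP, although the description puts the TCP at the very end of the fingers. My first grip held only the cap's rim, so I re-gripped lower partway through the turn.
- **Twisting moment:** readings while the cap was turning freely were mostly noise, and often the opposite sign to what I expected. Only the jump at the stop was clear.
- **Cap angle at the start:** I turned about 1.2 rad in all, where the first pictures suggested about 1.0 rad. Part of that may have been slip in the first grip.

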